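# Free the sagging bolt and hold the stock cage's gate ajar

### The arm

A 6-joint arm with a two-finger parallel gripper is mounted at the origin on a cart in front of the work surface, level with it; the furniture and walls round the work are solid. World frame = base frame: x ahead of the robot, y to its left, z up, the work surface at z = 0. Lengths are in m, angles in degrees, forces in N, time in s.
With the tool pointing down it reaches from about 0.275 to 0.775 m from the base axis. Payload 14.6 kg.
Tool frame: the origin (TCP) lies on the centre line of the jaws, within the pads' length; the fingertips stand 19 mm ahead of it and the grasp point (between the pads) is the TCP; x points along the fingers, z is the direction in which the jaws open and shut, and the axes are right-handed (so a half turn about x gives the same grasp; the last joint's range is limited). The gripper opens to 85 mm and grips with 20 to 120 N. Pads are 22 mm wide; open, the fingers measure 114 mm over their backs; the gripper's body (76 mm by 85 mm) begins 54 mm behind the grasp point. The pads swing forward as they close: fully open they stand 13 mm farther back than shut.
Start: joints at [61.347, 15.075, -2.767, 72.158, 0, 81.102], TCP at [0.177, 0.494, 0.25] pointing down, gripper open.
Joint ranges: [-151.79, 151.79], [-50.71, 97.33], [-67.44, 78.34], [-121.81, 120.89], [-77.56, 73.72], [-180, 180]. Speed limits (degrees/s): [108.29, 108.29, 147.25, 159.86, 180, 180].

### API

Orientations are given as a 3x3 rotation matrix whose columns are the frame's x, y, z axes.
In Python, from station import env gives the robot as it stands. The module is installed in compiled form; this text tells all that it offers. Calls block until the motion is done:
- env.move_to(position, orientation): joint-space move of the TCP to a pose.
- env.movel(position, frame=None, velocity=0.15): straight line of the TCP; frame=None keeps the orientation; velocity is the mean speed in m/s.
- env.set_joints(angles): joint-space move.
- env.command_gripper(opening): opening from 0.0 (shut) to 1.0 (fully open); the grip force is fixed at half the most; returns when the fingers have stopped.
- env.hold(seconds).
- env.ik(position, orientation): joint angles nearest the present ones, or None.
- env.observe(): the state.
- env.camera(name): name is "scene" or "top"; returns the picture (384x512x3 uint8, red, green, blue); there is no depth.
- env.get_calibration(name): a dict with "intrinsics" (3x3 intrinsics, pixels), "R" (3x3) and "t" (3): a world point X has camera coordinates R X + t. Camera axes: x right, y down, z forward; pixel columns grow to the right and rows downward; lengths in m; the calibration is good to about 2 mm. A picture is of the moment at which its call begins. get_calibration takes no time and is no camera call.
A pose or a line that the arm cannot do raises env.MotionError and nothing moves.
- env.hand_in(): hands the job in, once; it reports no verdict.
Trained networks look in the newest picture that a camera, given by its name, has taken for a name from the list of things; names that differ only in an ending like _2 or _b are one class to them, and where a whole thing is asked for, a point or a joint stands for the part that bears it (a point fixed in the world has none). Each returns a list of dicts, best first, with "conf" (0 to 1); they miss things now and then, are a little off and sometimes report something else, mostly with a low value. They report only what shows in the picture. A call takes as long as a camera call.
- env.outline_of(camera, query): "region" (384x512 bool, what is visible of it).
- env.spot_point(camera, query): "location" ([x, y, z] in m, in world coordinates, good to about 4 mm: a listed point, or the origin of a listed thing).
The state is a dict: "time_s": time; "joint_positions": joint angles; "qd": joint speeds; "tau": joint torques, N m; "eef_pos": TCP position; "tcp_rot": TCP orientation; "wrist_force": force on the tool from outside, world axes, zero at the start; "wrist_torque": the same for the moment, N m; "grip_width": opening from 0.0 (shut) to 1.0 (fully open).
Only numpy, scipy, OpenCV 4.12 (cv2) and the standard library are available. Lean on these libraries where they do the work, as an engineer would, in place of code of your own. Each camera call takes 0.05 s, during which the arm holds its last target.

### The job

A workmate needs both hands to reach into the little wire stock cage on the bench. Its bolt sags and its toe hangs behind the keeper's bent-up lip: lift the bolt by its upright knob and, keeping it lifted, draw it out of the keeper, then swing the sprung gate open towards you to about 40 degrees. Finish while still holding the gate there, with the bolt drawn out, since the gate would spring shut, and do not disturb the box and the cone beside the cage.

Things in the scene. Friction and masses are not known exactly. Their poses are not given: they have to be found in the camera images.
- cage: Fixed steel wire cage with sheet roof, 250 mm wide (its y), 140 deep (its x), 120 high; origin under its centre on the bench. The gate, in its front, faces its own -x (towards the robot). Brass keeper, 25 mm wide, top 121 mm high, at the front right: a trough whose front cheek keeps the bolt from moving forward and whose edge next to the gate is bent up into a lip 6 mm high.
- knob (a point): Middle of the bolt's knob: an upright steel cylinder, 16 mm across, 46 mm tall, free all round, standing above the roof line in front of the gate; 146 mm above the bench with the bolt at rest. Rigid with the bolt. Axes turn with the gate: z up, y along the bolt (it draws towards +y, left, towards the hinge), -x out of the gate's front. Lifting takes 2 to 4 N, drawing about 1 N.
- hinge (a point): Point on the gate's vertical hinge axis, at the cage's left front, 146 mm above the bench; fixed to the cage, axes as the cage's. With the bolt home and the gate shut the knob stands 165 mm to the right (-y) and 16 mm in front (-x) of it; the knob swings about it with the gate.
- gate (a joint): Opening angle of the gate in rad: 0 shut, grows as its right-hand end swings out towards the robot (clockwise seen from above), at most 1.4. A spring pulls it shut (about 0.4 Nm at 0.7 rad, 2 to 3 N at the knob).
- bolt (a joint): How far the bolt is drawn, in m: 0 home in the keeper, 0.032 fully drawn against its stop. The toe meets the lip at about 0.004 unless lifted; the bolt is clear of the keeper and the gate free from 0.020 on. It stays where it is left along this direction.
- bolt_lift (a joint): How far the bolt is lifted, in m: 0 sagging (it falls back when let go), 0.013 at its upper stop. The toe clears the lip above 0.007.
- tin_box_mid (a point): Centre of a small dark loose box, 40x54x24 mm, on the bench to the right of the cage. Leave alone.
- wax_cone_mid (a point): Middle of a loose white cone, 45 mm across and 40 mm high, on the bench to the left of the cage. Leave alone.

How it is judged (in metres and radians):
On the way, in this order (a step that is already met when the one before it is completed fails the run):
1. the bolt is lifted while its toe is still behind the lip (value of joint bolt_lift above 0.005 m and value of joint bolt below 0.015 m).
2. the bolt is drawn clear of the keeper (value of joint bolt above 0.018 m), for 0.1 s.
At the end, for the whole second after the job is handed in: The gripper's fingers hold the gate (or its bolt) still, with at least 0.5 N, at 0.5 to 0.9 rad open, the bolt is drawn by more than 15 mm, and the box and the cone have not been moved by 20 mm (value of joint gate between 0.5 and 0.9 rad and velocity of joint gate between -0.1 and 0.1 rad/s and value of joint bolt above 0.015 m and contact force between the fingers and gate above 0.5 N and distance of each of tin_box_mid, wax_cone_mid from where it was at the start of the episode below 0.02 m); the arm keeps its last pose, push and grip.
It fails at once if the box beside the cage is disturbed (distance of tin_box_mid from where it was at the start of the episode above 0.02 m).
It fails at once if the cone beside the cage is disturbed (distance of wax_cone_mid from where it was at the start of the episode above 0.02 m).
It also fails if it takes over 32 s, if anything falls off the work surface, if the arm or the gripper's body presses on something with over 40 N, if the wrist force passes 120 N, or if a joint passes its speed limit or range.

## Working session

There is one attempt and no reset: what is moved stays moved. The work goes in short steps, each a Python script; the robot and the scene stay as the last script left them, time stands still between calls to the robot, and variables do not carry over. Pictures are saved under pics/ and viewed, and the job is handed in when it is done.

```bash
mkdir -p pics; python3 - <<'E'
from station import env
import cv2,numpy as np
for c in("scene","top"):
    im=env.camera(c); cv2.imwrite(f"pics/a_{c}.png",im[:,:,::-1])
    for q in("knob","hinge","cage","tin_box_mid","wax_cone_mid"):
        for d in env.spot_point(c,q)[:2]: print(c,q,round(d["conf"],2),np.round(d["location"],4))
    k=env.get_calibration(c); print(k["intrinsics"][0],np.round(-k["R"].T@k["t"],3))
s=env.observe(); print(s["time_s"],s["wrist_force"],s["tcp_rot"])
E
```

```text
scene knob 0.62 [ 0.6109 -0.0463  0.1459]
scene hinge 0.78 [0.5982 0.1151 0.144 ]
scene cage 0.69 [0.6789 0.0303 0.004 ]
scene tin_box_mid 0.42 [ 0.7238 -0.1451  0.0125]
scene wax_cone_mid 0.86 [0.6565 0.1843 0.0194]
[378.65814827   0.         260.71747457] [0.002 0.321 0.571]
top knob 0.74 [ 0.6158 -0.0515  0.1459]
top hinge 0.66 [0.5965 0.1136 0.1453]
top cage 0.66 [6.844e-01 2.930e-02 1.000e-04]
top tin_box_mid 0.59 [ 0.7218 -0.1486  0.0125]
top wax_cone_mid 0.79 [0.654  0.1915 0.0214]
[423.29151873   0.         254.92307352] [ 0.517 -0.012  1.043]
0.6 [-0.05413146  0.30141442  0.77872992] [[ 8.33783592e-06 -9.41138075e-01  3.38022373e-01]
 [-1.78935643e-05  3.38022372e-01  9.41138075e-01]
 [-1.00000000e+00 -1.38954799e-05 -1.40219395e-05]]
```

View pics/a_scene.png

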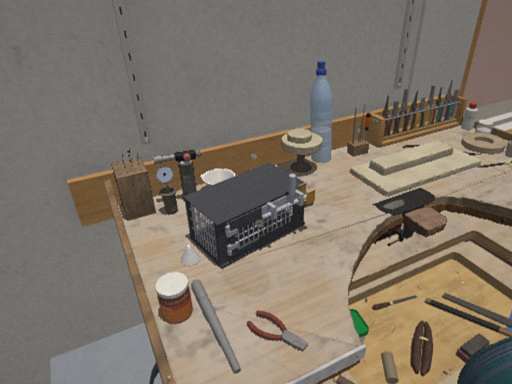

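View pics/a_top.png

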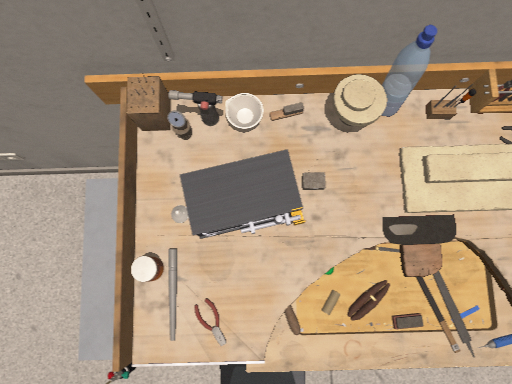

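```bash
python3 - <<'E'
import cv2
a=cv2.imread("pics/a_top.png")[140:250,165:320]; b=cv2.imread("pics/a_scene.png")[155:265,175:325]
cv2.imwrite("pics/b1.png",cv2.resize(a,None,fx=5,fy=5,interpolation=cv2.INTER_CUBIC))
cv2.imwrite("pics/b2.png",cv2.resize(b,None,fx=5,fy=5,interpolation=cv2.INTER_CUBIC))
E
```

```text
(no output)
```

View pics/b1.png

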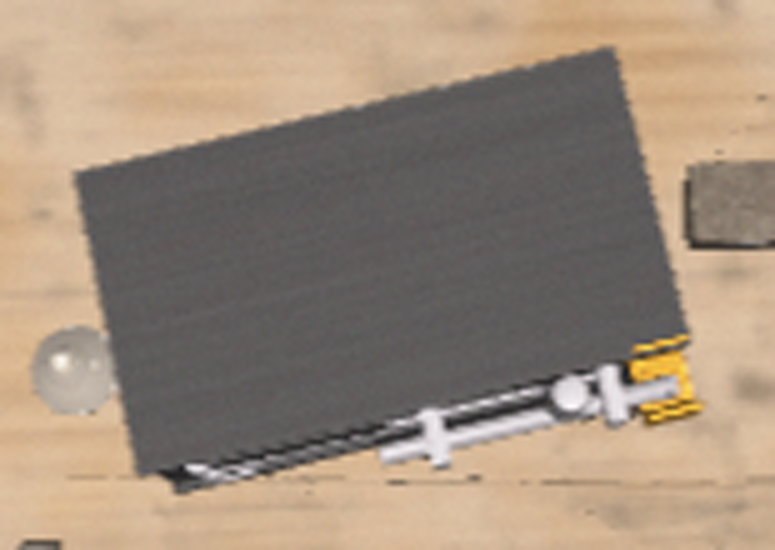

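View pics/b2.png

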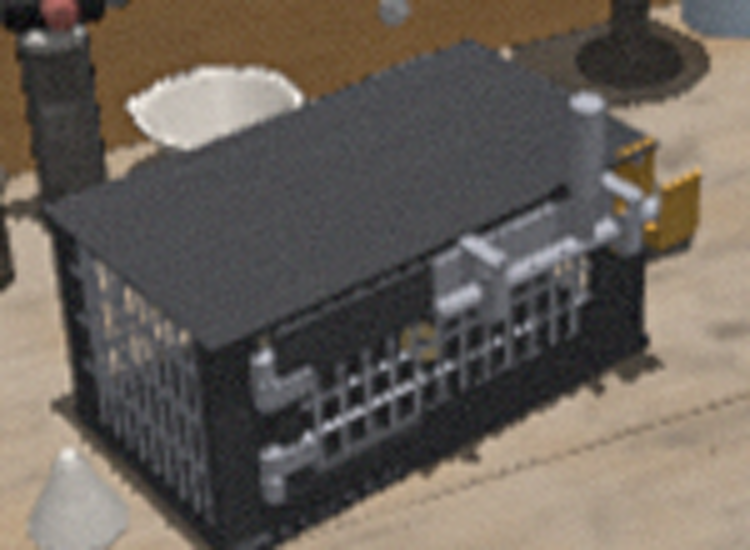

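```bash
cat > h.py <<'E'
from station import env
import numpy as np
def bp(cam,px,z):
    k=env.get_calibration(cam); r=k["R"].T@np.linalg.solve(k["intrinsics"],[px[0],px[1],1]); c=-k["R"].T@k["t"]
    return c+r*(z-c[2])/r[2]
E
python3 - <<'E'
from h import *
f=lambda p,o:((p[0]+.5)/5-.5+o[0],(p[1]+.5)/5-.5+o[1])
P=[bp("top",f(p,(165,140)),.12) for p in[(77,172),(612,47),(688,335),(140,472)]]
for p in P: print(np.round(p,4))
for i in range(4):
    d=P[(i+1)%4]-P[i]; print(np.linalg.norm(d),np.degrees(np.arctan2(d[1],d[0])))
print("c",np.mean(P,0))
print("knob top cam",bp("top",f((571,393),(165,140)),.169))
print("knob top scene",bp("scene",f((588,103),(175,155)),.169))
E
```

```text
[0.7268 0.1652 0.12  ]
[ 0.7772 -0.0763  0.12  ]
[ 0.6453 -0.1044  0.12  ]
[0.5919 0.137  0.12  ]
0.24669069942782457 -78.20875323763191
0.1348477854257471 -167.97079638957783
0.24718813954235852 102.47125709906294
0.13778030931513505 11.824517956201365
c [0.68530949 0.03036274 0.12      ]
knob top cam [ 0.615648   -0.04997696  0.169     ]
knob top scene [ 0.61213108 -0.05054048  0.169     ]
```

```bash
cat >> h.py <<'E'
H=np.array([.5955,.1145]); Y0=np.radians(12.)
K0=np.array([.6142,-.0503])
def R2(a): return np.array([[np.cos(a),-np.sin(a)],[np.sin(a),np.cos(a)]])
def ori(yaw,s=1):
    x=np.array([0,0,-1.]); z=s*np.array([np.cos(yaw),np.sin(yaw),0]); return np.column_stack([x,np.cross(z,x),z])
def st(l=""):
    s=env.observe(); print(l,"t",round(s["time_s"],2),"p",np.round(s["eef_pos"],4),"F",np.round(s["wrist_force"],2),"M",np.round(s["wrist_torque"],2),"g",round(s["grip_width"],3)); return s
E
python3 - <<'E'
from h import *
import cv2
for s in(1,-1):
    for p,y in(((*K0,.25),Y0),((*K0,.151),Y0),((.52,.004,.161),Y0-np.radians(40))):
        q=env.ik(p,ori(y,s)); print(s,None if q is None else np.round(q,1))
E
```

```text
1 [-12.3  24.3  11.3  77.    0.   65.7]
1 [-12.3  26.4  -0.7  62.9   0.   65.7]
1 [ -8.5  17.1 -14.1  58.7   0.  109.5]
-1 [ -12.3   24.3   11.3   77.     0.  -114.3]
-1 [ -12.3   26.4   -0.7   62.9    0.  -114.3]
-1 [ -8.5  17.1 -14.1  58.7   0.  -70.5]
```

```bash
python3 - <<'E'
from h import *
import cv2
env.move_to([*K0,.25],ori(Y0)); st("above")
env.movel([*K0,.195],velocity=.15); st("near")
for c in("scene","top"): cv2.imwrite(f"pics/c_{c}.png",cv2.resize(env.camera(c)[110:280,150:350,::-1],None,fx=3.5,fy=3.5))
E
```

```text
above t 3.08 p [ 0.6142 -0.0494  0.2501] F [-0.79 -0.11 -0.47] M [ 0.02  0.01 -0.01] g 1.004
near t 3.59 p [ 0.6143 -0.05    0.1956] F [0.23 0.34 0.35] M [ 0.01 -0.04  0.02] g 1.002
```

View pics/c_scene.png

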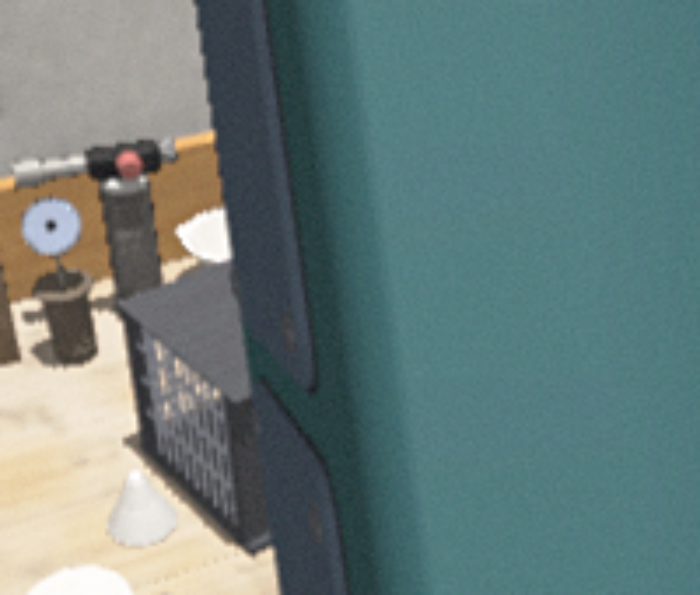

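The arm hides the knob here, so feel decides: descend, close, and check the forces.

```bash
python3 - <<'E'
from h import *
env.movel([*K0,.152],velocity=.12); st("down")
env.command_gripper(0.0); st("closed"); env.hold(.2); st()
E
```

```text
down t 4.2 p [ 0.6144 -0.0504  0.1527] F [-0.54 -1.   -0.21] M [-0.03 -0.01  0.04] g 1.0
closed t 4.85 p [ 0.6144 -0.0503  0.1522] F [-0.23  0.97  3.09] M [ 0.13 -0.    0.05] g 0.167
 t 5.05 p [ 0.6144 -0.0503  0.1522] F [0.68 1.6  5.36] M [ 0.12 -0.01  0.07] g 0.17
```

```bash
python3 - <<'E'
from h import *
for z in(.156,.160,.1625):
    env.movel([*K0,z],velocity=.04); st("lift")
d=R2(Y0)@np.array([0,1.])
for a in(.010,.020,.028):
    env.movel([*(K0+a*d),.1625],velocity=.06); st("draw%g"%a)
E
```

```text
lift t 5.3 p [ 0.6141 -0.0503  0.1559] F [ 0.65  0.09 -2.79] M [ 0.05 -0.17 -0.1 ] g 0.171
lift t 5.55 p [ 0.6142 -0.0503  0.1601] F [ 1.49  0.38 -3.17] M [ 0.13 -0.13 -0.  ] g 0.166
lift t 5.8 p [ 0.6142 -0.0503  0.1626] F [ 0.23  0.19 -3.57] M [ 0.08 -0.19  0.  ] g 0.166
draw0.01 t 6.12 p [ 0.612  -0.0399  0.1625] F [ 0.17  0.71 -3.63] M [ 0.14 -0.21  0.01] g 0.171
draw0.02 t 6.43 p [ 0.61   -0.0302  0.1625] F [ 0.34  1.28 -3.6 ] M [ 0.14 -0.16 -0.02] g 0.168
draw0.028 t 6.72 p [ 0.6083 -0.0225  0.1625] F [ 1.02  1.45 -4.14] M [ 0.23 -0.21 -0.02] g 0.175
```

```bash
python3 - <<'E'
from h import *
K=K0+.028*R2(Y0)@np.array([0,1.])
print(R2(-Y0)@(K-H))
for i,deg in enumerate((4,8,12,16,20,25,30,35,40)):
    a=-np.radians(deg); p=H+R2(a)@(K-H)
    env.movel([*p,.1625],ori(Y0+a),velocity=.06); s=st("%d"%deg)
    F=np.array(s["wrist_force"]); print("   gate frame F",np.round(R2(-(Y0+a))@F[:2],1))
    if np.linalg.norm(F)>25: print("stop");break
E
```

```text
[-0.01597249 -0.13708667]
4 t 7.03 p [ 0.5988 -0.0235  0.1626] F [ 1.95  1.11 -3.91] M [ 0.16 -0.17 -0.03] g 0.173
   gate frame F [2.1 0.8]
8 t 7.33 p [ 0.5894 -0.0235  0.1626] F [ 1.38  0.79 -3.37] M [ 0.12 -0.25  0.01] g 0.169
   gate frame F [1.4 0.7]
12 t 7.64 p [ 0.5799 -0.0227  0.1626] F [ 1.09 -0.68 -3.66] M [ 0.06 -0.24 -0.02] g 0.171
   gate frame F [ 1.1 -0.7]
16 t 7.95 p [ 0.5704 -0.0212  0.1626] F [ 1.55  0.52 -2.51] M [-0.02 -0.3  -0.01] g 0.166
   gate frame F [1.5 0.6]
20 t 8.26 p [ 0.5611 -0.0191  0.1627] F [ 1.9  -1.24 -3.2 ] M [-0.08 -0.34  0.02] g 0.17
   gate frame F [ 2.1 -1. ]
25 t 8.61 p [ 0.5496 -0.0156  0.1626] F [ 3.03  0.58 -3.  ] M [-0.03 -0.3  -0.  ] g 0.174
   gate frame F [2.8 1.2]
30 t 8.96 p [ 0.5385 -0.0111  0.1626] F [ 1.8  -0.57 -4.13] M [-0.16 -0.32 -0.04] g 0.167
   gate frame F [1.9 0. ]
35 t 9.31 p [ 0.5277 -0.0057  0.1626] F [ 1.97 -1.07 -4.22] M [-0.24 -0.41 -0.02] g 0.168
   gate frame F [ 2.2 -0.2]
40 t 9.66 p [0.5175 0.0007 0.1626] F [ 2.44 -1.81 -3.22] M [-0.36 -0.33 -0.02] g 0.172
   gate frame F [ 3.  -0.4]
```

Forces match the spring, and the grip width is unchanged. A quick visual check comes next.

```bash
python3 - <<'E'
from h import *
import cv2
env.hold(.3); st()
for c in("scene","top"):
    cv2.imwrite(f"pics/d_{c}.png",cv2.resize(env.camera(c)[110:280,150:350,::-1],None,fx=3.5,fy=3.5))
    for q in("knob","tin_box_mid","wax_cone_mid"):
        for d in env.spot_point(c,q)[:1]: print(c,q,round(d["conf"],2),np.round(d["location"],4))
E
```

```text
t 9.96 p [0.5173 0.0008 0.1625] F [ 2.5  -0.82 -3.58] M [-0.35 -0.55 -0.06] g 0.171
scene wax_cone_mid 0.87 [0.6569 0.1837 0.0199]
top tin_box_mid 0.61 [ 0.7215 -0.1511  0.0134]
top wax_cone_mid 0.5 [0.6543 0.1904 0.0201]
```

View pics/d_scene.png

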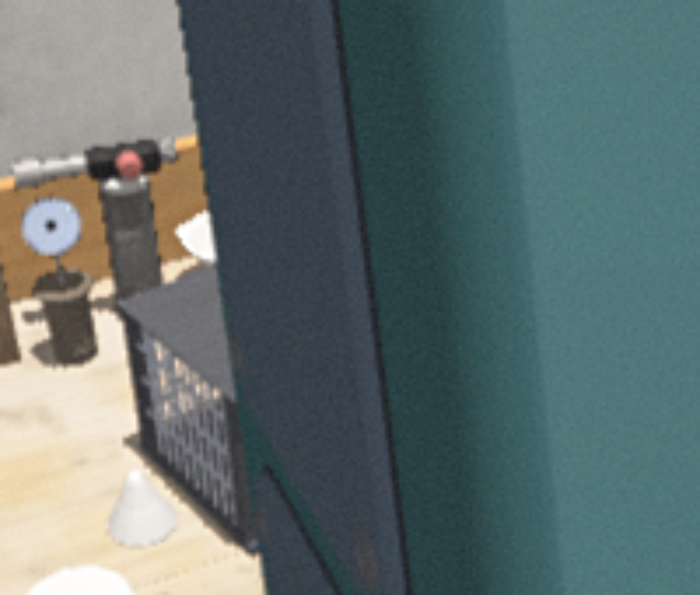

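View pics/d_top.png

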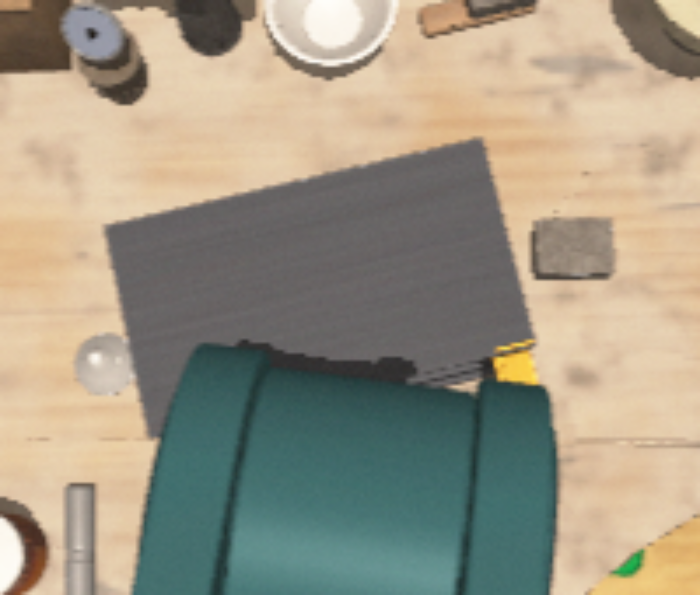

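The top view shows the keeper empty at about (515,365), with the box at (573,248) and the cone at (103,363) unmoved. The arm hides the knob in both views, but the grip width of 0.17 and the steady spring force show it is still held.

```bash
python3 - <<'E'
from h import *
env.hand_in(); st()
E
```

```text
the job is handed in; nothing more can be done
the job is handed in; nothing more can be done
```

I gripped the knob from above, lifted the bolt about 10 mm, drew it about 28 mm and swung the gate open to about 40° (0.70 rad). I handed the job in at about 10 s while still holding it there. No verdict was reported.

**Last checks**
- **Grip:** the opening stayed at 0.17 of full throughout, which fits the 16 mm knob.
- **Force:** the gate pulls back with about 2 to 3 N and the bolt's weight is about 3.5 N, so both are still held.
- **Keeper:** it looks empty in the top picture.
- **Box and cone:** both were found within 3 mm of where they started. The scene camera couldn't see the box, so its position rests on the top camera alone.

**Not confirmed by sight:** the arm hid the knob from both cameras at the end. The gate angle and bolt draw therefore come from the tool's position, the steady grip and the forces. I couldn't read the state after handing in.

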